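# Put the desk things back into their fitted trays

## Robot

A 7-joint arm with a two-finger parallel gripper is mounted at the origin on a cart in front of the work surface, level with it; the furniture and walls round the work are solid. World frame = base frame: x ahead of the robot, y to its left, z up, the work surface at z = 0. Lengths are in m, angles in rad, forces in N, time in s.
With the tool pointing down it reaches from about 0.4 to 0.85 m from the base axis. Payload 10.4 kg.
Tool frame: the origin (TCP) lies at the very end of the fingers, on their centre line; the grasp point (between the pads) lies 19 mm behind it (grasp_offset is the distance from the TCP to the grasp point, in m); z points along the fingers, y is the line along which they close (so a half turn about z gives the same grasp; the last joint's range is limited). The gripper opens to 85 mm and grips with 20 to 120 N. Pads are 22 mm wide; open, the fingers measure 114 mm over their backs; the gripper's body (76 mm by 85 mm) begins 54 mm behind the grasp point. The pads swing forward as they close: fully open they stand 13 mm farther back than shut.
Start: joints at [1.083, 0.332, -0.065, 1.46, 0.022, 1.35, -0.088], TCP at [0.28, -0.559, 0.231] pointing down, gripper open.
Joint ranges: [-2.6, 2.6], [-0.5, 2.12], [-1.47, 1.34], [0.16, 2.42], [-1.27, 4.41], [0.06, 2.06], [-2.6, 2.6]. Speed limits (rad/s): [2.22, 2.22, 2.79, 2.79, 3.14, 3.14, 3.14].

## Interface

Orientations are given as a unit quaternion [x, y, z, w].
In Python, from workcell import * gives the robot as it stands.
- The arm moves only by the tool jog_arm, never from a script. Its argument "plan" is a list of rows, each a list of 3 entries, a list of its own where there are three numbers: the turn, a rotation vector about the tool's x, y, z in rad, then the shift along the tool's x, y, z in m, then the finger opening in m, from 0 to 0.0854. A call has 1 to 8 rows; each row is the pose to reach, as a shift and turn from the pose commanded when the call began, along the tool's axes at that moment; what a row does not reach only later rows make up. A row lasts 1/12 s, in which the tool goes at most 41.7 mm and 7.16 degrees, less where a joint would pass 70% of its speed; a pose out of reach is approached as far as the arm can. A call with a gripper value outside its range is refused whole. The fingers move at their own pace and stop on an object; "force" is the grip in N (left out, the last holds). Time passes only in rows, so rows that repeat a pose let the fingers close. It gives the time, the measured TCP pose, the force, the opening and the grip force at its end, in the units of the state.
- get_obs(): the state, without advancing time (a new reading comes with each control period).
- camera(name): name is "scene" or "top"; returns a dict with "img" (420x560x3 uint8, red, green, blue), "mtx" (3x3 intrinsics, pixels), "extrinsics" (4x4, takes a point from camera to world coordinates). Camera axes: x right, y down, z forward; pixel columns grow to the right and rows downward; lengths in m; the calibration is good to about 2 mm. A picture is of the moment at which its call begins. There is no depth.
- hand_in(): hands the job in; it is judged then, once.
The state is a dict: "clock": time; "joint_pos": joint angles; "joint_velocities": joint speeds; "tau": joint torques, N m; "position": TCP position; "ee_rot": TCP orientation; "ft_force": force on the tool from outside, world axes, zero at the start; "torque": the same for the moment, N m; "grip_width": opening from 0.0 (shut) to 1.0 (fully open); "grasp_force": force on a finger pad.
Only numpy, scipy, OpenCV 4.12 (cv2) and the standard library are available. Lean on these libraries where they do the work, as an engineer would, in place of code of your own. Each camera call takes 0.05 s, during which the arm holds its last target. There are 200 camera calls.

## Task

Tidy the desk: put the stapler, the red stamp, the blue card pack and the specimen cup that stands alone among them each into the black cork-lined tray whose pocket matches its outline, the right way up as they stand now, so that each sits flat on the cork inside the rim. Either way round will do. Never tip the cup over, and at the end let go of everything.

Things in the scene. Friction and masses are not known exactly. Their poses are not given: they have to be found in the camera images.
- stapler_mid (a point): The desk stapler, grey arm over a black base, 37 x 133 x 54 mm (x, y, z), standing on its base. This point is its centre, 27 mm above its underside; y is its long axis, z up. The arm is a solid grey shell 28 mm wide (along x) from 30 to 54 mm above the underside, fixed in place; grip it there across x, near the middle of its length, about 42 mm above the underside.
- stamp_mid (a point): The red self-inking hand stamp with a black foot, 41 x 60 x 92 mm (x, y, z), standing upright; it does not press down. This point is its centre, 46 mm above its underside; x is its short horizontal axis, y its long one, z up. Grip it across x (41 mm) at this height.
- card_pack_mid (a point): The blue and white card pack, a thin box 22 x 90 x 60 mm (x, y, z), standing on its 22 x 90 mm edge. This point is its centre, 30 mm above its underside; x is its thin axis, y its long one, z up. Grip it across x, anywhere from 30 to 45 mm above the underside.
- cup_mid (a point): The specimen cup, round, clear, with a plain white screw lid, 58 mm across and 65 mm high, standing upright: the one cup standing alone in the middle of the desk near the trays (the others stay in groups at the far edge and far to the right). This point is its centre, 32 mm above its underside; z up; it may be gripped across any diameter, at half height or at the lid.
- stapler_tray: The longest tray, an oblong pocket 53 x 149 mm inside (x, y), for the stapler. Fixed to the desk. Origin: centre of its underside, on the desk; z up; y along the pocket. Its cork floor is 4 mm above the desk, its rim 3 mm thick and 10 mm above the desk; like all the trays it is black plastic with a cork floor and leaves about 8 mm of play all round its thing.
- stamp_tray: The short, nearly square tray, pocket 57 x 76 mm inside (x, y), for the stamp. Fixed to the desk. Origin: centre of its underside, on the desk; z up; y along the longer side of the pocket. Its cork floor is 4 mm above the desk, its rim 3 mm thick and 10 mm above the desk; like all the trays it is black plastic with a cork floor and leaves about 8 mm of play all round its thing.
- card_pack_tray: The narrow tray, pocket 38 x 106 mm inside (x, y), for the card pack. Fixed to the desk. Origin: centre of its underside, on the desk; z up; y along the pocket. Its cork floor is 4 mm above the desk, its rim 3 mm thick and 10 mm above the desk; like all the trays it is black plastic with a cork floor and leaves about 8 mm of play all round its thing.
- cup_tray: The round tray, pocket 74 mm in diameter inside, for the specimen cup. Fixed to the desk. Origin: centre of its underside, on the desk; z up; x and y mean nothing on it. Its cork floor is 4 mm above the desk, its rim 3 mm thick and 10 mm above the desk; like all the trays it is black plastic with a cork floor and leaves about 8 mm of play all round its thing.

How it is judged:
By the outcome, as a careful person would: the job done as asked, in the order asked, and still so for the second after the job is handed in, with the robot touching nothing.
It also fails if it takes over 99 s, if anything falls off the work surface, if the arm or the gripper's body presses on something with over 40 N, if the wrist force passes 120 N, or if a joint passes its speed limit or range.

## Working session

There is one attempt and no reset: what is moved stays moved. The work goes in short steps, Python scripts to look and compute and a tool call to move; the robot and the scene stay as the last step left them, time stands still between calls to the robot, and variables do not carry over. Pictures are saved under pics/ and viewed, at most 15 in all, crops included, and the job is handed in when it is done.

Besides the shell and the picture viewer there is one more tool, called after "Request:" as name([rows], argument=value, ...), one row to a line, values as JSON. jog_arm: Moves the arm, as the interface text tells. Its arguments: {"type":"object","properties":{"plan":{"type":"array"},"force":{"type":"number"}},"required":["plan"]}

```bash
mkdir -p pics; ls; python3 - <<'E'
from workcell import *
import cv2,numpy as np,pickle
o=get_obs()
print({k:np.round(v,3) for k,v in o.items()})
d={}
for n in("scene","top"):
    c=camera(n);d[n]=c
    cv2.imwrite(f"pics/{n}0.png",cv2.resize(c["img"][:,:,::-1],None,fx=1.42,fy=1.42,interpolation=cv2.INTER_CUBIC))
    print(n,np.round(c["mtx"],1).tolist(),np.round(c["extrinsics"],3).tolist())
pickle.dump(d,open("c0.pkl","wb"))
E
```

```text
pics
{'clock': np.float64(0.0), 'joint_pos': array([ 1.083,  0.333, -0.065,  1.461,  0.022,  1.35 , -0.088]), 'joint_velocities': array([-0.003, -0.   , -0.002,  0.001, -0.001,  0.001,  0.   ]), 'tau': array([-0.0000e+00, -6.2543e+01,  4.9000e-02, -3.9161e+01,  1.6000e-02,
        1.0000e-02, -0.0000e+00]), 'position': array([ 0.28 , -0.558,  0.231]), 'ee_rot': array([ 0.973,  0.23 , -0.   , -0.001]), 'ft_force': array([-0.735, -0.086,  0.69 ]), 'torque': array([0.005, 0.005, 0.004]), 'grasp_force': np.float64(0.0), 'grip_width': np.float64(1.001)}
scene [[432.6, 0.0, 276.6], [0.0, 432.6, 210.1], [0.0, 0.0, 1.0]] [[-0.821, -0.237, 0.519, 0.089], [-0.57, 0.338, -0.749, 0.543], [0.003, -0.911, -0.413, 0.406], [0.0, 0.0, 0.0, 1.0]]
top [[531.4, 0.0, 283.9], [0.0, 531.4, 214.0], [0.0, 0.0, 1.0]] [[0.01, -0.999, 0.041, 0.473], [-1.0, -0.01, -0.007, -0.087], [0.007, -0.041, -0.999, 1.349], [0.0, 0.0, 0.0, 1.0]]
```

View pics/top0.png

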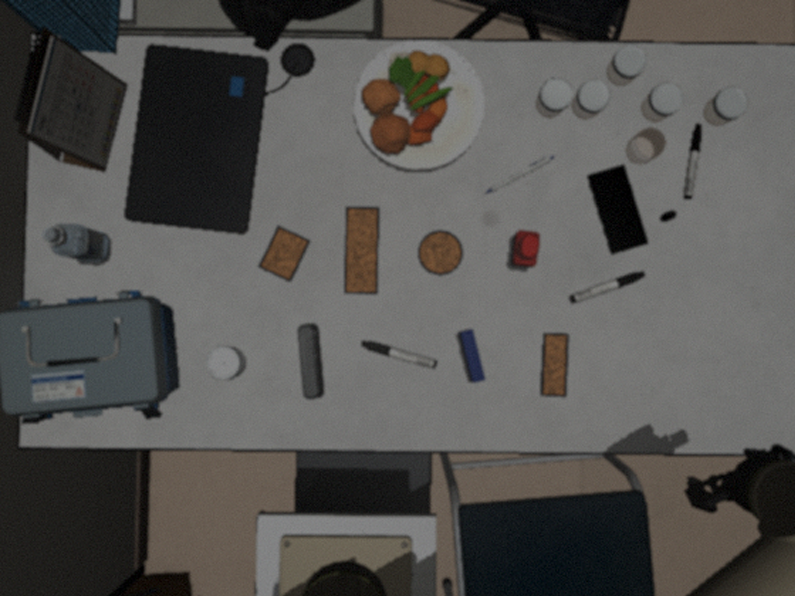

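View pics/scene0.png

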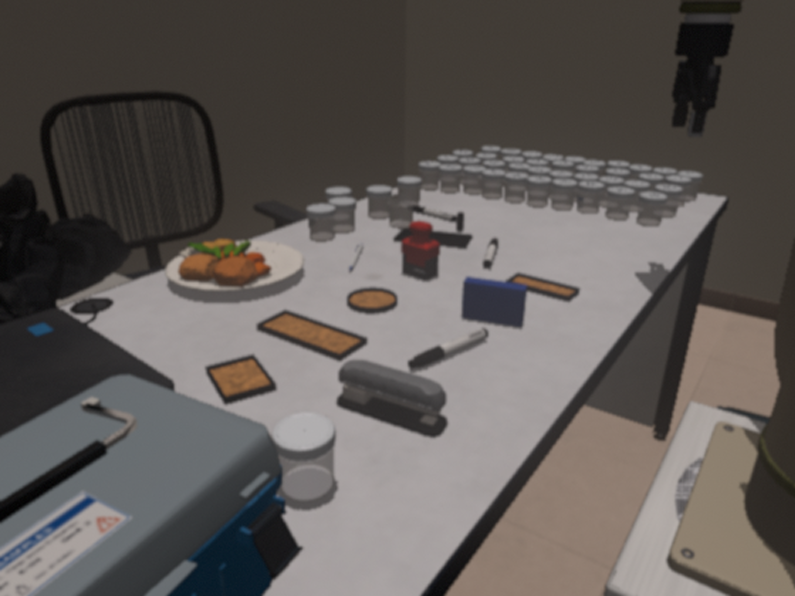

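The top view (×1.42) shows the stapler at (311,361), the lone cup at (225,363), the red stamp at (525,248) and the blue pack at (471,355). The trays are stamp (285,253), stapler (362,250), round (440,253) and card (555,364). The scene view agrees, with the cup in front of the case.

```bash
cat >h.py <<'E'
import cv2,numpy as np,pickle
def cast(c,uv,z):
    uv=np.atleast_2d(np.asarray(uv,float));E=c["extrinsics"]
    r=np.c_[uv,np.ones(len(uv))]@np.linalg.inv(c["mtx"]).T@E[:3,:3].T
    return (E[:3,3]+r*((z-E[2,3])/r[:,2])[:,None])[:,:2]
def blob(mask,win):
    m=np.zeros_like(mask);x,y,w=win;m[y-w:y+w,x-w:x+w]=mask[y-w:y+w,x-w:x+w]
    cs=cv2.findContours(m,cv2.RETR_EXTERNAL,cv2.CHAIN_APPROX_NONE)[0]
    return max(cs,key=cv2.contourArea)
def rect(c,cnt,z):
    p=cast(c,cnt[:,0,:],z)*1000
    (cx,cy),(w,h),a=cv2.minAreaRect(p.astype(np.float32))
    if w>h: w,h=h,w; a+=90       # a = direction of the short side
    return round(cx),round(cy),round(w),round(h),round((a+90)%180-90,1)
E
python3 - <<'E'
from h import *
d=pickle.load(open("c0.pkl","rb"));c=d["top"];I=c["img"]
hsv=cv2.cvtColor(cv2.medianBlur(I,3),cv2.COLOR_RGB2HSV);H,S,V=cv2.split(hsv)
for n,p in dict(desk=(300,290),cork=(255,175),stap=(219,254),red=(370,172),blue=(332,250),lid=(158,255)).items(): print(n,hsv[p[1],p[0]])
f=1/1.42
w=lambda x,y,s:(int(x*f),int(y*f),s)
cork=((H>5)&(H<25)&(S>80)&(V>50)).astype(np.uint8)*255
for n,q in dict(stamp_tray=w(285,253,26),stapler_tray=w(362,250,38),cup_tray=w(440,253,26),card_tray=w(555,364,30)).items(): print(n,rect(c,blob(cork,q),.004))
dark=((V<100)).astype(np.uint8)*255
print("stapler z30",rect(c,blob(dark,w(311,361,38)),.04),rect(c,blob(dark,w(311,361,38)),.0))
red=(((H<8)|(H>170))&(S>120)).astype(np.uint8)*255
b=blob(red,w(525,248,26));print("stamp red",rect(c,b,.06),rect(c,b,.092))
b=blob(dark,w(525,248,26));print("stamp all",rect(c,b,.0))
blue=((H>105)&(H<135)&(S>80)).astype(np.uint8)*255
b=blob(blue,w(471,355,30));print("card",rect(c,b,.06),rect(c,b,.03))
lid=((V>175)).astype(np.uint8)*255
for t in(150,165,180,195):
    b=blob((V>t).astype(np.uint8)*255,w(225,363,18));print("lid",t,rect(c,b,.065))
k=[cv2.resize(I[y-45:y+45,x-45:x+45],None,fx=4,fy=4,interpolation=cv2.INTER_CUBIC) for x,y in((219,254),(370,175))]
cv2.imwrite("pics/crop.png",cv2.convertScaleAbs(np.hstack(k)[:,:,::-1],alpha=1.6))
E
```

```text
desk [ 30   4 119]
cork [ 15 130  96]
stap [60  4 64]
red [  1 175 111]
blue [113 126  73]
lid [ 45   4 129]
stamp_tray (615, 117, 60, 77, 64.5)
stapler_tray (625, -19, 56, 150, -89.4)
cup_tray (621, -161, 73, 74, -71.1)
card_tray (423, -366, 41, 109, 87.6)
stapler z30 (426, 63, 40, 133, -84.1) (425, 68, 41, 137, -84.1)
stamp red (623, -305, 38, 57, 85.8) (619, -300, 37, 55, 85.8)
stamp all (626, -310, 56, 75, 83.6)
card (438, -214, 20, 85, -75.6) (437, -217, 20, 87, -75.6)Traceback (most recent call last):
  File "<stdin>", line 18, in <module>
  File "h.py", line 9, in blob
    return max(cs,key=cv2.contourArea)
ValueError: max() iterable argument is empty
```

```bash
python3 - <<'E'
from h import *
d=pickle.load(open("c0.pkl","rb"));c=d["top"];I=c["img"]
g=cv2.cvtColor(I,cv2.COLOR_RGB2GRAY)
s=cv2.resize(g[225:290,125:195],None,fx=4,fy=4,interpolation=cv2.INTER_CUBIC)
ci=cv2.HoughCircles(cv2.convertScaleAbs(s,alpha=1.6),cv2.HOUGH_GRADIENT,1,40,param1=60,param2=15,minRadius=40,maxRadius=60)
print(ci)
for x,y,r in ci[0][:3]: print("lid",cast(c,[((x+.5)/4-.5+125,(y+.5)/4-.5+225)],.065)*1000, r/4)
k=[cv2.resize(I[y-32:y+32,x-32:x+32],None,fx=4,fy=4,interpolation=cv2.INTER_CUBIC) for x,y in((219,254),(370,175),(158,255))]
cv2.imwrite("pics/crop.png",cv2.convertScaleAbs(np.hstack(k)[:,:,::-1],alpha=1.6))
E
```

```text
[[[131.5 123.5  42.2]]]
lid [[421.82240226 207.26348491]] 10.55
```

View pics/crop.png

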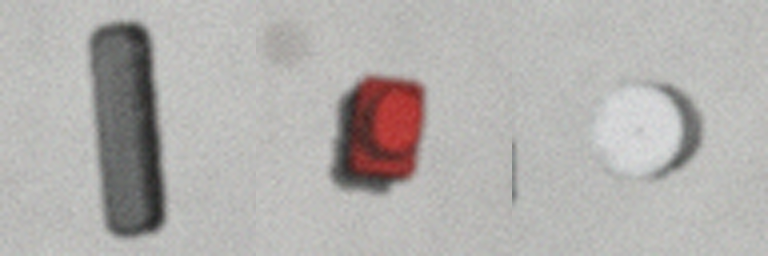

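```bash
cat >>h.py <<'E'
def go(*targets):   # (x,y,z mm, angle of tool y in world deg) -> turn z, shift mm in tool axes now
    from workcell import get_obs
    from scipy.spatial.transform import Rotation as R
    o=get_obs();q=R.from_quat(o["ee_rot"]);M=q.as_matrix();p=np.array(o["position"])*1000
    cur=np.degrees(np.arctan2(M[1,1],M[0,1]))
    print("t",round(float(o["clock"]),2),"p",np.round(p,1),"yang",round(cur,1),"down",np.round(M[:,2],3),"j7",round(o["joint_pos"][6],2),"w",round(float(o["grip_width"])*85.4,1),"gf",round(float(o["grasp_force"]),1))
    for x,y,z,a in targets:
        d=(a-cur+90)%180-90
        print("turn z",round(-np.radians(d),3),"shift m",np.round(M.T@(np.array([x,y,z])-p)/1000,4))
E
python3 - <<'E'
from h import *
d=pickle.load(open("c0.pkl","rb"));c=d["top"]
print(cast(c,[(217.5,254)],.045)*1000)
go((500,-300,230,-70),(426,63,150,-84.1))
E
```

```text
[[426.10861517  65.40026813]]
t 0.1 p [ 280.  -558.4  230.6] yang -63.4 down [-0.001  0.001 -1.   ] j7 -0.09 w 85.6 gf 0.0
turn z 0.116 shift m [ 0.3125 -0.1324  0.0007]
turn z 0.362 shift m [ 0.4091 -0.4899  0.0812]
```

Request:
jog_arm([
  [[0,0,0.116],[0.312,-0.132,0],0.085],
  [[0,0,0.116],[0.312,-0.132,0],0.085],
  [[0,0,0.116],[0.312,-0.132,0],0.085],
  [[0,0,0.116],[0.312,-0.132,0],0.085],
  [[0,0,0.116],[0.312,-0.132,0],0.085],
  [[0,0,0.116],[0.312,-0.132,0],0.085],
  [[0,0,0.116],[0.312,-0.132,0],0.085],
  [[0,0,0.116],[0.312,-0.132,0],0.085],
])

```text
clock: 0.77
position: [0.4972, -0.3032, 0.2312]
ee_rot: [0.985, 0.173, -0.0, -0.0]
ft_force: [1.5, -0.7, 0.0]
grip_width: 0.996
grasp_force: 0.0
```

```bash
python3 -c "
from h import *
go((426,64,150,-84.1))"
```

```text
t 0.77 p [ 497.2 -303.2  231.2] yang -70.0 down [-0. -0. -1.] j7 -0.8 w 85.1 gf 0.0
turn z 0.246 shift m [ 0.0586 -0.3694  0.0812]
```

Request:
jog_arm([
  [[0,0,0.246],[0.058,-0.366,0.08],0.085],
  [[0,0,0.246],[0.058,-0.366,0.08],0.085],
  [[0,0,0.246],[0.058,-0.366,0.08],0.085],
  [[0,0,0.246],[0.058,-0.366,0.08],0.085],
  [[0,0,0.246],[0.058,-0.366,0.08],0.085],
  [[0,0,0.246],[0.058,-0.366,0.08],0.085],
  [[0,0,0.246],[0.058,-0.366,0.08],0.085],
  [[0,0,0.246],[0.058,-0.366,0.08],0.085],
])

```text
clock: 1.43
position: [0.4333, 0.0165, 0.1605]
ee_rot: [0.999, 0.051, 0.0, 0.0]
ft_force: [2.5, -0.3, 0.0]
grip_width: 1.0
grasp_force: 0.0
```

```bash
python3 -c "
from h import *
go((426,64,110,-84.1),(426,64,23,-84.1))"
```

```text
t 1.43 p [433.3  16.5 160.5] yang -84.1 down [ 0.    -0.001 -1.   ] j7 -1.6 w 85.4 gf 0.0
turn z -0.0 shift m [-0.0024 -0.048   0.0505]
turn z -0.0 shift m [-0.0024 -0.0481  0.1375]
```

Request:
jog_arm([
  [[0,0,0],[-0.002,-0.043,0.045],0.085],
  [[0,0,0],[-0.002,-0.043,0.045],0.085],
  [[0,0,0],[-0.002,-0.043,0.045],0.085],
  [[0,0,0],[-0.002,-0.043,0.045],0.085],
  [[0,0,0],[-0.002,-0.043,0.045],0.085],
])

```text
clock: 1.85
position: [0.4284, 0.0565, 0.1165]
ee_rot: [0.999, 0.051, 0.0, 0.0]
ft_force: [1.0, 0.2, 0.6]
grip_width: 0.996
grasp_force: 0.0
```

```bash
python3 -c "
from h import *
go((426,64,60,-84.1),(426,64,23,-84.1))
from workcell import *
c=camera('top');pickle.dump(c,open('c1.pkl','wb'))
s=camera('scene')
cv2.imwrite('pics/a1.png',cv2.resize(s['img'][:,:,::-1][180:330,200:400],(800,600)))"
```

```text
t 1.85 p [428.4  56.5 116.5] yang -84.2 down [ 0.001 -0.    -1.   ] j7 -1.72 w 85.0 gf 0.0
turn z -0.001 shift m [-0.0017 -0.0077  0.0565]
turn z -0.001 shift m [-0.0017 -0.0077  0.0935]
```

View pics/a1.png

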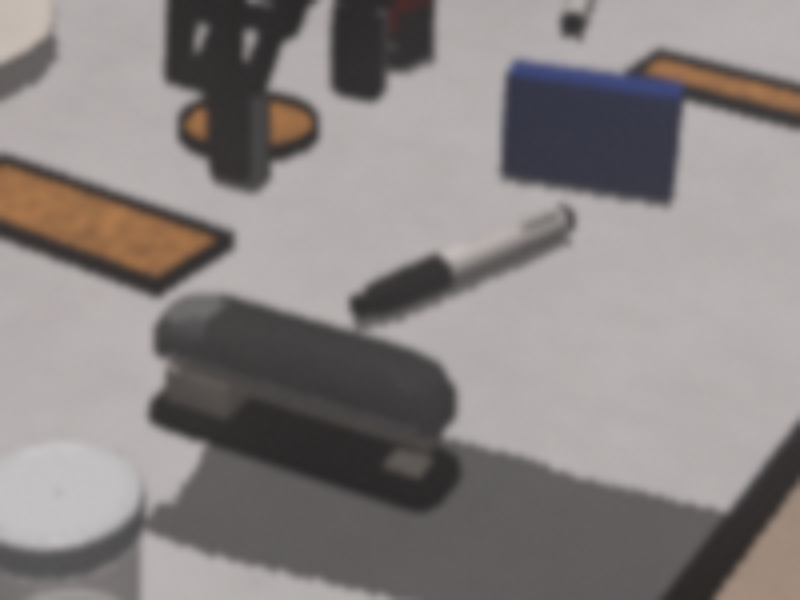

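The crop shows the stapler upright at about (300,400), with the open fingers above and straddling it.

Request:
jog_arm([
  [[0,0,0],[-0.001,-0.007,0.03],0.085],
  [[0,0,0],[-0.001,-0.007,0.06],0.085],
  [[0,0,0],[-0.001,-0.007,0.093],0.085],
  [[0,0,0],[-0.001,-0.007,0.093],0.085],
  [[0,0,0],[-0.001,-0.007,0.093],0.085],
  [[0,0,0],[-0.001,-0.007,0.093],0.085],
])

```text
clock: 2.45
position: [0.4275, 0.064, 0.0247]
ee_rot: [0.999, 0.051, 0.001, -0.0]
ft_force: [-0.1, -0.6, 0.4]
grip_width: 0.995
grasp_force: 0.0
```

Request:
jog_arm([
  [[0,0,0],[0,0,0],0.01],
  [[0,0,0],[0,0,0],0.01],
  [[0,0,0],[0,0,0],0.01],
  [[0,0,0],[0,0,0],0.01],
  [[0,0,0],[0,0,0],0.01],
  [[0,0,0],[0,0,0],0.01],
  [[0,0,0],[0,0,0],0.01],
  [[0,0,0],[0,0,0],0.01],
], force=50)

```text
clock: 3.12
position: [0.4267, 0.0647, 0.0237]
ee_rot: [0.999, 0.052, 0.0, -0.0]
ft_force: [-2.6, 0.7, 8.2]
grip_width: 0.328
grasp_force: 49.4
```

```bash
python3 -c "
from h import *
go((426,64,120,-84.1))"
```

```text
t 3.12 p [426.7  64.7  23.7] yang -84.1 down [ 0.001  0.    -1.   ] j7 -1.84 w 28.0 gf 49.4
turn z 0.0 shift m [-0.0007  0.0006 -0.0963]
```

Request:
jog_arm([
  [[0,0,0],[0,0,-0.03],0.01],
  [[0,0,0],[0,0,-0.06],0.01],
  [[0,0,0],[0,0,-0.1],0.01],
  [[0,0,0],[0,0,-0.1],0.01],
  [[0,0,0],[0,0,-0.1],0.01],
])

```text
clock: 3.53
position: [0.4274, 0.0644, 0.1248]
ee_rot: [0.999, 0.051, 0.002, 0.0]
ft_force: [-0.7, -0.5, -2.7]
grip_width: 0.333
grasp_force: 51.1
```

```bash
python3 -c "
from h import *
go((625,-19,120,-89.4))"
```

```text
t 3.53 p [427.4  64.4 124.8] yang -84.1 down [ 0.004 -0.    -1.   ] j7 -1.74 w 28.4 gf 51.1
turn z 0.092 shift m [0.188  0.1031 0.0057]
```

Request:
jog_arm([
  [[0,0,0.092],[0.188,0.103,0],0.01],
  [[0,0,0.092],[0.188,0.103,0],0.01],
  [[0,0,0.092],[0.188,0.103,0],0.01],
  [[0,0,0.092],[0.188,0.103,0],0.01],
  [[0,0,0.092],[0.188,0.103,0],0.01],
  [[0,0,0.092],[0.188,0.103,0],0.01],
  [[0,0,0.092],[0.188,0.103,0],0.01],
  [[0,0,0.092],[0.188,0.103,0],0.01],
])

```text
clock: 4.2
position: [0.6227, -0.0185, 0.1207]
ee_rot: [1.0, 0.005, -0.002, -0.0]
ft_force: [-0.5, 1.1, -2.4]
grip_width: 0.33
grasp_force: 51.1
```

```bash
python3 -c "
from h import *
from workcell import *
c=camera('top')
cv2.imwrite('pics/a2.png',cv2.resize(c['img'][:,:,::-1][120:240,190:350],(800,600)))
go((625,-19,60,-89.4),(625,-19,28,-89.4))"
```

```text
t 4.25 p [622.4 -18.1 121.4] yang -89.3 down [-0.003  0.001 -1.   ] j7 -1.75 w 27.6 gf 51.1
turn z 0.001 shift m [0.0027 0.001  0.0614]
turn z 0.001 shift m [0.0028 0.001  0.0934]
```

View pics/a2.png

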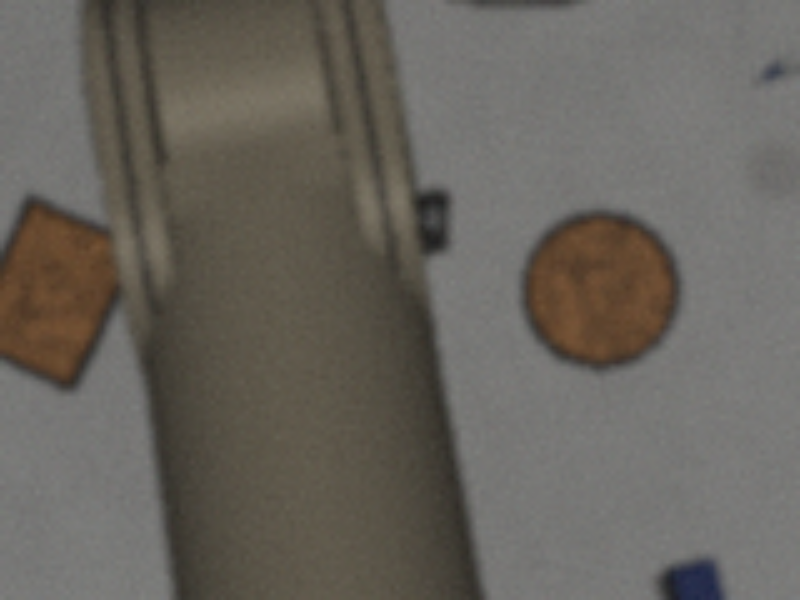

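The top view is blocked: the arm covers the stapler and its tray around (290,250). I'll lower by the measured numbers.

Request:
jog_arm([
  [[0,0,0],[0.002,0.001,0.03],0.01],
  [[0,0,0],[0.002,0.001,0.06],0.01],
  [[0,0,0],[0.002,0.001,0.08],0.01],
  [[0,0,0],[0.002,0.001,0.088],0.01],
  [[0,0,0],[0.002,0.001,0.091],0.01],
  [[0,0,0],[0.002,0.001,0.091],0.01],
])

```text
clock: 4.75
position: [0.6255, -0.0194, 0.0323]
ee_rot: [1.0, 0.006, -0.0, -0.0]
ft_force: [0.2, 1.4, -2.7]
grip_width: 0.326
grasp_force: 51.0
```

```bash
python3 -c "
from h import *
from workcell import *
go((625,-19,28,-89.4))
s=camera('scene')
cv2.imwrite('pics/a3.png',cv2.resize(s['img'][:,:,::-1][170:290,130:290],(800,600)))
print(get_obs()['ft_force'])"
```

```text
t 4.75 p [625.5 -19.4  32.3] yang -89.3 down [-0.  0. -1.] j7 -1.79 w 27.8 gf 51.0
turn z 0.001 shift m [-0.0005 -0.0004  0.0043]
[ 0.31988231  1.09465676 -1.95021418]
```

View pics/a3.png

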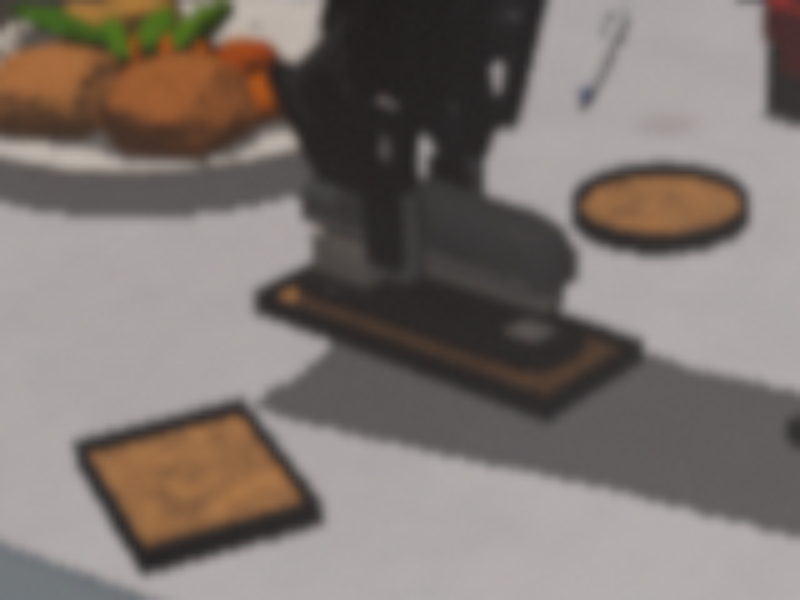

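The crop shows the stapler base inside the pocket outline around (440,310), with cork visible along the near side.

Request:
jog_arm([
  [[0,0,0],[0,0,0.003],0.01],
  [[0,0,0],[0,0,0.005],0.01],
  [[0,0,0],[0,0,0.005],0.01],
  [[0,0,0],[0,0,0.005],0.085],
  [[0,0,0],[0,0,0.005],0.085],
  [[0,0,0],[0,0,0.005],0.085],
  [[0,0,0],[0,0,0.005],0.085],
  [[0,0,0],[0,0,0.005],0.085],
])

```text
clock: 5.47
position: [0.6259, -0.0199, 0.0271]
ee_rot: [1.0, 0.005, 0.0, 0.0]
ft_force: [0.3, -0.2, -0.5]
grip_width: 0.99
grasp_force: 0.0
```

Request:
jog_arm([
  [[0,0,0],[0,0,0],0.085],
  [[0,0,0],[0,0,-0.04],0.085],
  [[0,0,0],[0,0,-0.08],0.085],
  [[0,0,0],[0,0,-0.12],0.085],
  [[0,0,0],[0,0,-0.15],0.085],
  [[0,0,0],[0,0,-0.15],0.085],
])

```text
clock: 5.97
position: [0.629, -0.0194, 0.1846]
ee_rot: [1.0, 0.005, 0.005, 0.0]
ft_force: [-0.2, 0.1, 0.3]
grip_width: 0.999
grasp_force: 0.0
```

```bash
python3 -c "
from h import *
go((622,-305,175,-94.2))"
```

```text
t 5.97 p [629.  -19.4 184.6] yang -89.4 down [ 0.011 -0.    -1.   ] j7 -1.73 w 85.3 gf 0.0
turn z 0.084 shift m [-0.0101  0.2855  0.0096]
```

Request:
jog_arm([
  [[0,0,0.084],[-0.007,0.286,0],0.085],
  [[0,0,0.084],[-0.007,0.286,0],0.085],
  [[0,0,0.084],[-0.007,0.286,0],0.085],
  [[0,0,0.084],[-0.007,0.286,0],0.085],
  [[0,0,0.084],[-0.007,0.286,0],0.085],
  [[0,0,0.084],[-0.007,0.286,0],0.085],
  [[0,0,0.084],[-0.007,0.286,0],0.085],
  [[0,0,0.084],[-0.007,0.286,0],0.085],
])

```text
clock: 6.63
position: [0.6187, -0.3165, 0.1758]
ee_rot: [0.999, -0.042, -0.001, 0.002]
ft_force: [0.2, -1.7, 0.3]
grip_width: 0.994
grasp_force: 0.0
```

```bash
python3 -c "
from h import *
from workcell import *
s=camera('scene')
cv2.imwrite('pics/a4.png',cv2.resize(s['img'][:,:,::-1][120:270,180:380],(800,600)))
go((622,-305,120,-94.2),(622,-305,27,-94.2))"
```

```text
t 6.68 p [ 619.9 -311.8  175.8] yang -94.6 down [-0.002 -0.002 -1.   ] j7 -1.36 w 84.9 gf 0.0
turn z -0.007 shift m [ 0.0016 -0.0071  0.0558]
turn z -0.007 shift m [ 0.0017 -0.0073  0.1488]
```

View pics/a4.png

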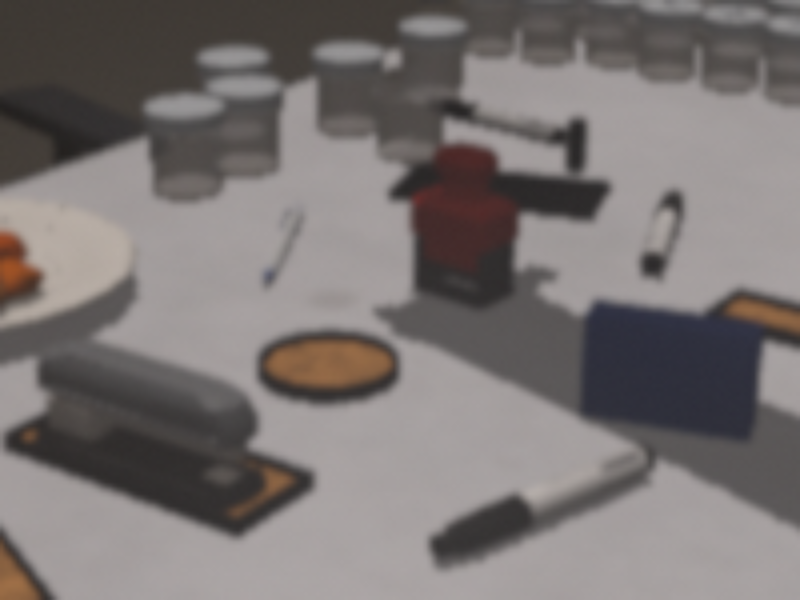

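The crop shows the stapler in its tray at (150,440), the stamp upright at (465,225) and the gripper out of view above.

Request:
jog_arm([
  [[0,0,-0.004],[0.002,-0.004,0.03],0.085],
  [[0,0,-0.004],[0.002,-0.004,0.05],0.085],
  [[0,0,-0.004],[0.002,-0.004,0.05],0.085],
  [[0,0,-0.004],[0.002,-0.004,0.05],0.085],
  [[0,0,-0.004],[0.002,-0.004,0.05],0.085],
])

```text
clock: 7.1
position: [0.6249, -0.3019, 0.1284]
ee_rot: [0.999, -0.034, 0.001, 0.0]
ft_force: [-0.0, 0.2, 0.3]
grip_width: 0.997
grasp_force: 0.0
```

```bash
python3 -c "
from h import *
go((622,-305,27,-94.2))"
```

```text
t 7.1 p [ 624.9 -301.9  128.4] yang -93.9 down [ 0.001 -0.001 -1.   ] j7 -1.37 w 85.1 gf 0.0
turn z 0.005 shift m [-0.0028  0.0033  0.1014]
```

Request:
jog_arm([
  [[0,0,0.005],[-0.003,0.003,0.02],0.085],
  [[0,0,0.005],[-0.003,0.003,0.045],0.085],
  [[0,0,0.005],[-0.003,0.003,0.07],0.085],
  [[0,0,0.005],[-0.003,0.003,0.09],0.085],
  [[0,0,0.005],[-0.003,0.003,0.1],0.085],
  [[0,0,0.005],[-0.003,0.003,0.1],0.085],
  [[0,0,0.005],[-0.003,0.003,0.1],0.085],
])

```text
clock: 7.68
position: [0.6218, -0.3051, 0.0285]
ee_rot: [0.999, -0.037, 0.001, 0.0]
ft_force: [-0.1, -0.6, 0.4]
grip_width: 0.993
grasp_force: 0.0
```

Request:
jog_arm([
  [[0,0,0],[0,0,0],0.02],
  [[0,0,0],[0,0,0],0.02],
  [[0,0,0],[0,0,0],0.02],
  [[0,0,0],[0,0,0],0.02],
  [[0,0,0],[0,0,0],0.02],
  [[0,0,0],[0,0,0],0.02],
  [[0,0,0],[0,0,0],0.02],
  [[0,0,0],[0,0,0],0.02],
], force=50)

```text
clock: 8.35
position: [0.6216, -0.3053, 0.0283]
ee_rot: [0.999, -0.037, 0.001, 0.0]
ft_force: [-1.6, 0.1, 6.4]
grip_width: 0.462
grasp_force: 49.8
```

```bash
python3 -c "
from h import *
from workcell import *
s=camera('scene')
cv2.imwrite('pics/a5.png',cv2.resize(s['img'][:,:,::-1][120:240,230:390],(800,600)))
go((622,-305,160,-94.2))"
```

```text
t 8.4 p [ 621.6 -305.3   28.3] yang -94.3 down [ 0.002 -0.001 -1.   ] j7 -1.4 w 39.0 gf 49.8
turn z -0.001 shift m [ 0.0006 -0.0003 -0.1317]
```

View pics/a5.png

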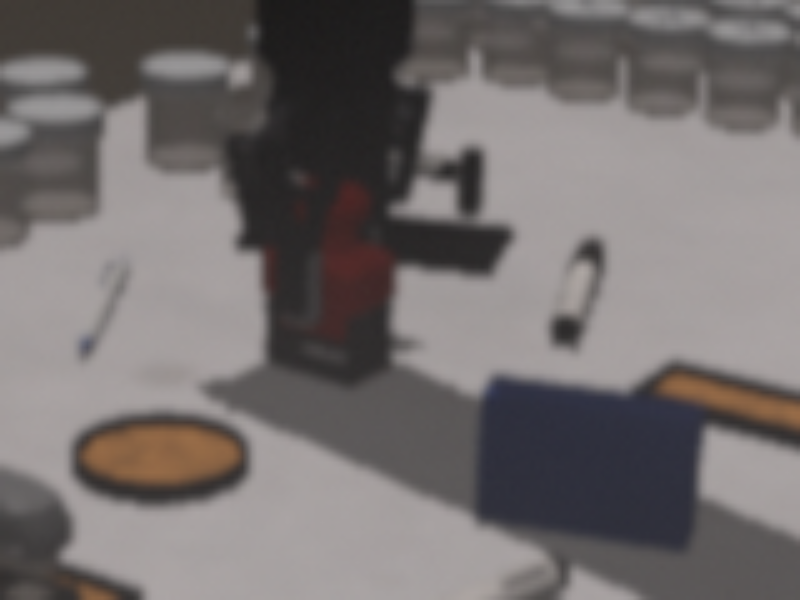

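The crop shows the fingers gripping the stamp at about (300,270), with the stamp upright. Lifting.

Request:
jog_arm([
  [[0,0,0],[0,0,-0.03],0.02],
  [[0,0,0],[0,0,-0.06],0.02],
  [[0,0,0],[0,0,-0.09],0.02],
  [[0,0,0],[0,0,-0.12],0.02],
  [[0,0,0],[0,0,-0.12],0.02],
  [[0,0,0],[0,0,-0.12],0.02],
])

```text
clock: 8.9
position: [0.6219, -0.3052, 0.1492]
ee_rot: [0.999, -0.037, 0.002, 0.001]
ft_force: [-0.2, -1.1, -2.6]
grip_width: 0.458
grasp_force: 50.8
```

```bash
python3 -c "
from h import *
go((615,-95,150,-105),(615,117,150,-115.5))"
```

```text
t 8.9 p [ 621.9 -305.2  149.2] yang -94.3 down [ 0.003 -0.002 -1.   ] j7 -1.37 w 39.1 gf 50.8
turn z 0.188 shift m [-0.0225 -0.2091 -0.0012]
turn z 0.371 shift m [-0.0382 -0.4205 -0.0015]
```

Request:
jog_arm([
  [[0,0,0.03],[-0.002,-0.02,0],0.02],
  [[0,0,0.06],[-0.005,-0.05,0],0.02],
  [[0,0,0.09],[-0.008,-0.085,0],0.02],
  [[0,0,0.12],[-0.011,-0.12,0],0.02],
  [[0,0,0.15],[-0.014,-0.155,0],0.02],
  [[0,0,0.18],[-0.017,-0.19,0],0.02],
  [[0,0,0.21],[-0.02,-0.225,0],0.02],
  [[0,0,0.24],[-0.023,-0.26,0],0.02],
])

```text
clock: 9.57
position: [0.6161, -0.0423, 0.1453]
ee_rot: [0.988, -0.157, -0.001, 0.0]
ft_force: [0.8, 0.7, -2.1]
grip_width: 0.458
grasp_force: 50.7
```

Request:
jog_arm([
  [[0,0,0.03],[0.025,-0.025,0],0.02],
  [[0,0,0.06],[0.02,-0.06,0],0.02],
  [[0,0,0.09],[0.02,-0.09,0],0.02],
  [[0,0,0.12],[0.02,-0.12,0],0.02],
  [[0,0,0.131],[0.02,-0.14,0],0.02],
  [[0,0,0.131],[0.02,-0.15,0],0.02],
  [[0,0,0.131],[0.02,-0.15,0],0.02],
  [[0,0,0.131],[0.02,-0.15,0],0.02],
])

```text
clock: 10.23
position: [0.6822, 0.0915, 0.1459]
ee_rot: [0.975, -0.221, -0.001, 0.001]
ft_force: [0.3, -0.4, -0.8]
grip_width: 0.458
grasp_force: 50.8
```

```bash
python3 -c "
from h import *
go((615,117,80,-115.5),(615,117,33,-115.5))"
```

```text
t 10.23 p [682.2  91.5 145.9] yang -115.5 down [-0.002 -0.001 -1.   ] j7 -2.35 w 39.1 gf 50.8
turn z 0.0 shift m [-0.0716  0.0058  0.0659]
turn z 0.0 shift m [-0.0715  0.0058  0.1129]
```

Request:
jog_arm([
  [[0,0,0],[-0.03,0.002,0],0.02],
  [[0,0,0],[-0.06,0.005,0],0.02],
  [[0,0,0],[-0.071,0.006,0.01],0.02],
  [[0,0,0],[-0.071,0.006,0.03],0.02],
  [[0,0,0],[-0.071,0.006,0.04],0.02],
  [[0,0,0],[-0.071,0.006,0.04],0.02],
])

```text
clock: 10.73
position: [0.6147, 0.1148, 0.1043]
ee_rot: [0.975, -0.222, -0.002, 0.001]
ft_force: [0.5, 0.0, -2.5]
grip_width: 0.461
grasp_force: 50.7
```

```bash
python3 -c "
from h import *
go((615,117,33,-115.5))
from workcell import *
print(np.round(get_obs()['joint_pos'],2))"
```

```text
t 10.73 p [614.7 114.8 104.3] yang -115.7 down [-0.004 -0.002 -1.   ] j7 -2.42 w 39.4 gf 50.7
turn z -0.003 shift m [-0.0005 -0.0024  0.0713]
[ 0.07  0.47 -0.42  1.58  0.21  1.14 -2.42]
```

Request:
jog_arm([
  [[0,0,0],[0,-0.001,0.02],0.02],
  [[0,0,0],[0,-0.002,0.04],0.02],
  [[0,0,0],[0,-0.002,0.055],0.02],
  [[0,0,0],[0,-0.002,0.06],0.02],
  [[0,0,0],[0,-0.002,0.06],0.02],
  [[0,0,0],[0,-0.002,0.06],0.02],
])

```text
clock: 11.23
position: [0.6176, 0.119, 0.0478]
ee_rot: [0.975, -0.221, 0.0, -0.0]
ft_force: [0.3, 0.1, -0.4]
grip_width: 0.46
grasp_force: 50.7
```

```bash
python3 -c "
from h import *
from workcell import *
go((615,117,33,-115.5))
s=camera('scene')
cv2.imwrite('pics/a6.png',cv2.resize(s['img'][:,:,::-1][190:310,100:260],(800,600)))"
```

```text
t 11.23 p [617.6 119.   47.8] yang -115.6 down [ 0.001 -0.    -1.   ] j7 -2.45 w 39.3 gf 50.7
turn z -0.001 shift m [-0.0015  0.0029  0.0148]
```

View pics/a6.png

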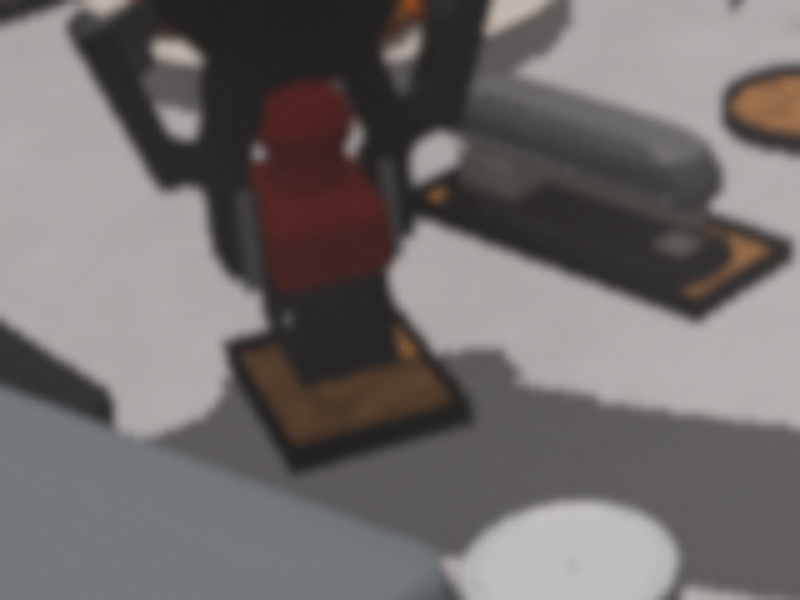

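The crop shows the stamp upright above its tray: foot bottom edge from (305,385) to (400,360), cork visible on the near side. I'll compute the offset.

```bash
python3 -c "
from h import *
d=pickle.load(open('c0.pkl','rb'));c=d['scene']
p=cast(c,[(100+305/5,190+387/5),(100+402/5,190+362/5)],.0195)*1000
print('foot near edge',p.round(),p.mean(0).round(1))
q=cast(c,[(100+228/5,190+343/5),(100+294/5,190+460/5),(100+472/5,190+410/5)],.010)*1000
print('tray rim',q.round(), q[[0,2]].mean(0))
a=np.radians(-115.6); ax=np.array([-np.sin(a),np.cos(a)]);print('tool x',ax)
print('foot centre guess', (p.mean(0)-30*ax).round(1),(p.mean(0)+30*ax).round(1))"
```

```text
foot near edge [[600. 145.]
 [585. 115.]] [592.5 129.8]
tray rim [[657. 131.]
 [581. 167.]
 [555. 113.]] [606.2584679  121.61836005]
tool x [ 0.90183253 -0.43208575]
foot centre guess [565.4 142.8] [619.5 116.8]
```

```bash
python3 - <<'E'
from h import *
d=pickle.load(open("c0.pkl","rb"))
f=1/1.42
for n,W in dict(scene=[("stamp",240,378,30),("stapler",312,335,42),("cup",372,300,22),("card",543,287,28)],top=[("stamp",285,253,26)]).items():
    c=d[n];H,S,V=cv2.split(cv2.cvtColor(cv2.medianBlur(c["img"],3),cv2.COLOR_RGB2HSV))
    m=((H>5)&(H<25)&(S>80)&(V>50)).astype(np.uint8)*255
    for k,x,y,s in W: print(n,k,rect(c,blob(m,(int(x*f),int(y*f),s)),.004))
# foot of stamp in scene at start: pixel row/cols of dark+red outline bottom corners
E
```

```text
scene stamp (616, 115, 59, 73, 65.1)
scene stapler (624, -24, 53, 149, 89.6)
scene cup (621, -167, 65, 72, -54.9)
scene card (421, -373, 35, 102, 88.0)
top stamp (615, 117, 60, 77, 64.5)
```

Request:
jog_arm([
  [[0,0,0],[-0.002,0,0.004],0.02],
  [[0,0,0],[-0.004,0.001,0.008],0.02],
  [[0,0,0],[-0.004,0.001,0.012],0.02],
  [[0,0,0],[-0.004,0.001,0.014],0.02],
  [[0,0,0],[-0.004,0.001,0.014],0.02],
  [[0,0,0],[-0.004,0.001,0.014],0.02],
])

```text
clock: 11.78
position: [0.6128, 0.1204, 0.0329]
ee_rot: [0.975, -0.221, -0.0, 0.0]
ft_force: [0.0, 0.4, -1.0]
grip_width: 0.459
grasp_force: 50.7
```

```bash
python3 -c "
from h import *
from workcell import *
go((615,117,33,-115.5))
print(get_obs()['ft_force'])
s=camera('scene')
cv2.imwrite('pics/a7.png',cv2.resize(s['img'][:,:,::-1][190:310,100:260],(800,600)))"
```

```text
t 11.78 p [612.8 120.4  32.9] yang -115.5 down [-0. -0. -1.] j7 -2.45 w 39.2 gf 50.7
turn z -0.0 shift m [ 0.0034  0.0021 -0.0001]
[ 0.02351901  0.38852816 -0.97435399]
```

View pics/a7.png

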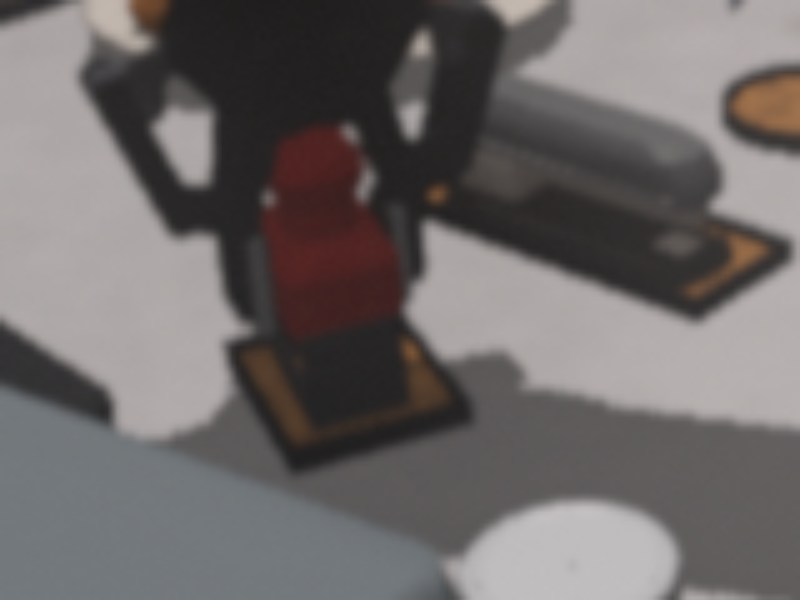

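The stamp foot sits inside the pocket at (360,375), with cork visible on the sides I can see. Releasing.

Request:
jog_arm([
  [[0,0,0],[0,0.001,0.001],0.02],
  [[0,0,0],[0,0.001,0.001],0.02],
  [[0,0,0],[0,0.001,0.001],0.085],
  [[0,0,0],[0,0.001,0.001],0.085],
  [[0,0,0],[0,0.001,0.001],0.085],
  [[0,0,0],[0,0.001,0.001],0.085],
  [[0,0,0],[0,0.001,0.001],0.085],
  [[0,0,0],[0,0.001,0.001],0.085],
])

```text
clock: 12.5
position: [0.6124, 0.1194, 0.032]
ee_rot: [0.975, -0.221, 0.0, 0.0]
ft_force: [-0.4, 1.1, 0.5]
grip_width: 0.999
grasp_force: 0.0
```

Request:
jog_arm([
  [[0,0,0],[0,0,-0.02],0.085],
  [[0,0,0],[0,0,-0.05],0.085],
  [[0,0,0],[0,0,-0.08],0.085],
  [[0,0,0],[0,0,-0.11],0.085],
  [[0,0,0],[0,0,-0.14],0.085],
  [[0,0,0],[0,0,-0.14],0.085],
  [[0,0,0],[0,0,-0.14],0.085],
  [[0,0,0],[0,0,-0.14],0.085],
])

```text
clock: 13.17
position: [0.6121, 0.1193, 0.1713]
ee_rot: [0.975, -0.221, -0.0, 0.0]
ft_force: [-0.0, -0.2, -1.0]
grip_width: 0.995
grasp_force: 0.0
```

```bash
python3 -c "
from h import *
go((520,-50,170,-95),(438,-215,160,-75.6))"
```

```text
t 13.17 p [612.1 119.3 171.3] yang -115.5 down [-0.001 -0.    -1.   ] j7 -2.4 w 85.0 gf 0.0
turn z -0.358 shift m [-0.0102  0.1925  0.0015]
turn z -0.697 shift m [-0.0131  0.3767  0.0116]
```

Request:
jog_arm([
  [[0,0,-0.1],[-0.001,0.02,0],0.085],
  [[0,0,-0.2],[-0.003,0.06,0],0.085],
  [[0,0,-0.3],[-0.004,0.1,0],0.085],
  [[0,0,-0.4],[-0.006,0.14,0],0.085],
  [[0,0,-0.5],[-0.008,0.18,0],0.085],
  [[0,0,-0.6],[-0.009,0.22,0],0.085],
  [[0,0,-0.697],[-0.01,0.26,0.01],0.085],
  [[0,0,-0.697],[-0.011,0.3,0.01],0.085],
])

```text
clock: 13.83
position: [0.4706, -0.1479, 0.1594]
ee_rot: [0.992, 0.129, -0.002, -0.001]
ft_force: [0.5, -1.2, 0.3]
grip_width: 0.995
grasp_force: 0.0
```

```bash
python3 -c "
from h import *
go((438,-215,100,-75.6))"
```

```text
t 13.83 p [ 470.6 -147.9  159.4] yang -75.2 down [-0.004  0.001 -1.   ] j7 -1.14 w 85.0 gf 0.0
turn z 0.007 shift m [-0.0484  0.0567  0.0594]
```

Request:
jog_arm([
  [[0,0,0.005],[-0.02,0.025,0.01],0.085],
  [[0,0,0.005],[-0.04,0.045,0.03],0.085],
  [[0,0,0.005],[-0.048,0.055,0.05],0.085],
  [[0,0,0.005],[-0.048,0.055,0.055],0.085],
  [[0,0,0.005],[-0.048,0.055,0.055],0.085],
  [[0,0,0.005],[-0.048,0.055,0.055],0.085],
])

```text
clock: 14.33
position: [0.4407, -0.2106, 0.1067]
ee_rot: [0.992, 0.124, -0.0, -0.001]
ft_force: [0.8, 0.1, 1.0]
grip_width: 0.997
grasp_force: 0.0
```

```bash
python3 -c "
from h import *
go((438,-215,19,-75.6))"
```

```text
t 14.33 p [ 440.7 -210.6  106.7] yang -75.8 down [-0.001  0.001 -1.   ] j7 -1.02 w 85.2 gf 0.0
turn z -0.003 shift m [-0.0037  0.0037  0.0877]
```

Request:
jog_arm([
  [[0,0,0],[-0.004,0.004,0.02],0.085],
  [[0,0,0],[-0.004,0.004,0.05],0.085],
  [[0,0,0],[-0.004,0.004,0.075],0.085],
  [[0,0,0],[-0.004,0.004,0.087],0.085],
  [[0,0,0],[-0.004,0.004,0.087],0.085],
  [[0,0,0],[-0.004,0.004,0.087],0.085],
])

```text
clock: 14.83
position: [0.4385, -0.2156, 0.0206]
ee_rot: [0.992, 0.124, 0.0, -0.0]
ft_force: [0.5, 0.5, 0.1]
grip_width: 0.994
grasp_force: 0.0
```

Request:
jog_arm([
  [[0,0,0],[0,0,0],0.005],
  [[0,0,0],[0,0,0],0.005],
  [[0,0,0],[0,0,0],0.005],
  [[0,0,0],[0,0,0],0.005],
  [[0,0,0],[0,0,0],0.005],
  [[0,0,0],[0,0,0],0.005],
  [[0,0,0],[0,0,0],0.005],
  [[0,0,0],[0,0,0],0.005],
], force=40)

```text
clock: 15.5
position: [0.4379, -0.2168, 0.0205]
ee_rot: [0.992, 0.123, 0.0, 0.0]
ft_force: [-1.8, 0.1, 6.2]
grip_width: 0.255
grasp_force: 39.8
```

```bash
python3 -c "
from h import *
go((438,-215,80,-75.6))
from workcell import *
s=camera('scene')
cv2.imwrite('pics/a8.png',cv2.resize(s['img'][:,:,::-1][165:255,310:430],(800,600)))"
```

```text
t 15.5 p [ 437.9 -216.8   20.5] yang -75.9 down [ 0.001 -0.    -1.   ] j7 -1.05 w 21.7 gf 39.8
turn z -0.005 shift m [ 0.0006 -0.0017 -0.0595]
```

View pics/a8.png

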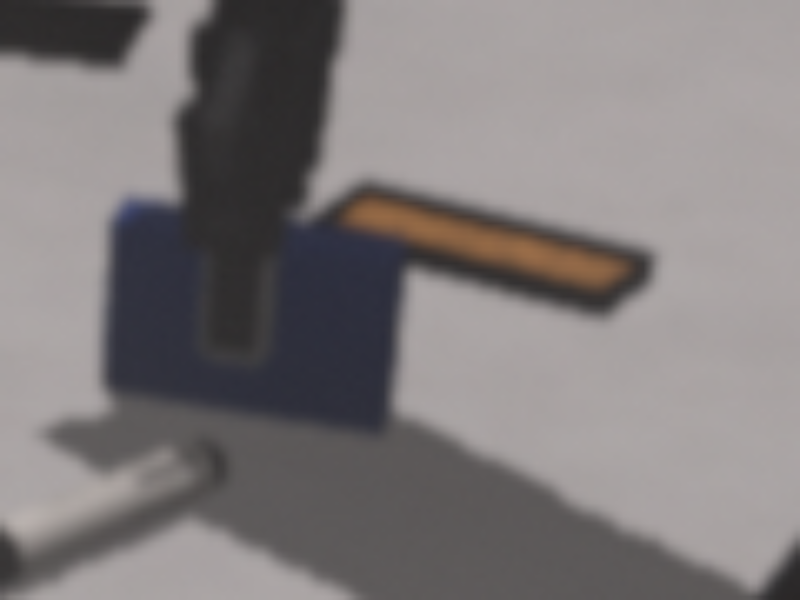

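The crop shows the pack gripped, face from x≈107 to 395, finger centre at 236. Casting its bottom corners (107,390) and (388,433) to the desk gives the offset along its length.

```bash
python3 -c "
from h import *
c=pickle.load(open('c0.pkl','rb'))['scene']
p=cast(c,[(310+105*.15,165+391*.15),(310+389*.15,165+434*.15)],0)*1000
m=p.mean(0);a=np.radians(-75.9);ax=np.array([-np.sin(a),np.cos(a)]);ay=np.array([np.cos(a),np.sin(a)])
print(p.round(),np.linalg.norm(p[0]-p[1]),m,'along',(m-[437.9,-216.8])@ax,'across',(m-[437.9,-216.8])@ay)
p=cast(c,[(310+120*.15,165+205*.15),(310+405*.15,165+248*.15)],.06)*1000
m=p.mean(0);print(p.round(),np.linalg.norm(p[0]-p[1]),m,'along',(m-[437.9,-216.8])@ax,'across',(m-[437.9,-216.8])@ay)
"
```

```text
[[ 473. -195.]
 [ 387. -219.]] 89.86842517805032 [ 429.89894686 -206.79373205] along -5.322320447318524 across -11.653975920607692
[[ 477. -205.]
 [ 390. -224.]] 89.21735422913285 [ 433.12957928 -214.43713928] along -4.051069215208865 across -3.453818589462155
```

Request:
jog_arm([
  [[0,0,0],[0,0,-0.02],0.005],
  [[0,0,0],[0,0,-0.04],0.005],
  [[0,0,0],[0,0,-0.06],0.005],
  [[0,0,0],[0,0,-0.07],0.005],
  [[0,0,0],[0,0,-0.07],0.005],
  [[0,0,0],[0,0,-0.07],0.005],
])

```text
clock: 16.05
position: [0.4375, -0.2167, 0.0896]
ee_rot: [0.992, 0.123, 0.0, 0.0]
ft_force: [0.1, 0.5, -1.5]
grip_width: 0.251
grasp_force: 39.2
```

```bash
python3 -c "
from h import *
go((423,-367,90,-92.3))"
```

```text
t 16.05 p [ 437.5 -216.7   89.6] yang -75.9 down [ 0. -0. -1.] j7 -1.02 w 21.4 gf 39.2
turn z 0.287 shift m [-0.0508  0.1422 -0.0004]
```

Request:
jog_arm([
  [[0,0,0.06],[-0.008,0.025,0],0.005],
  [[0,0,0.12],[-0.018,0.055,0],0.005],
  [[0,0,0.2],[-0.03,0.09,0],0.005],
  [[0,0,0.26],[-0.04,0.12,0],0.005],
  [[0,0,0.287],[-0.046,0.14,0.01],0.005],
  [[0,0,0.287],[-0.046,0.144,0.03],0.005],
  [[0,0,0.287],[-0.046,0.144,0.04],0.005],
  [[0,0,0.287],[-0.046,0.144,0.04],0.005],
])

```text
clock: 16.72
position: [0.4262, -0.3654, 0.046]
ee_rot: [1.0, -0.02, -0.003, -0.002]
ft_force: [-0.0, 0.6, -1.5]
grip_width: 0.254
grasp_force: 39.4
```

Request:
jog_arm([
  [[0,0,0],[0,0,0],0.005],
  [[0,0,0],[0,0,0],0.005],
])

```text
clock: 16.88
position: [0.4287, -0.3665, 0.0503]
ee_rot: [1.0, -0.019, 0.0, -0.0]
ft_force: [-0.5, -0.1, -1.6]
grip_width: 0.252
grasp_force: 39.4
```

```bash
python3 -c "
from h import *
go((427.5,-368,25,-92.3))
from workcell import *
s=camera('scene')
cv2.imwrite('pics/a9.png',cv2.resize(s['img'][:,:,::-1][150:240,320:440],(800,600)))"
```

```text
t 16.88 p [ 428.7 -366.5   50.3] yang -92.2 down [ 0.  0. -1.] j7 -1.05 w 21.5 gf 39.4
turn z 0.002 shift m [-0.0011  0.0016  0.0253]
```

View pics/a9.png

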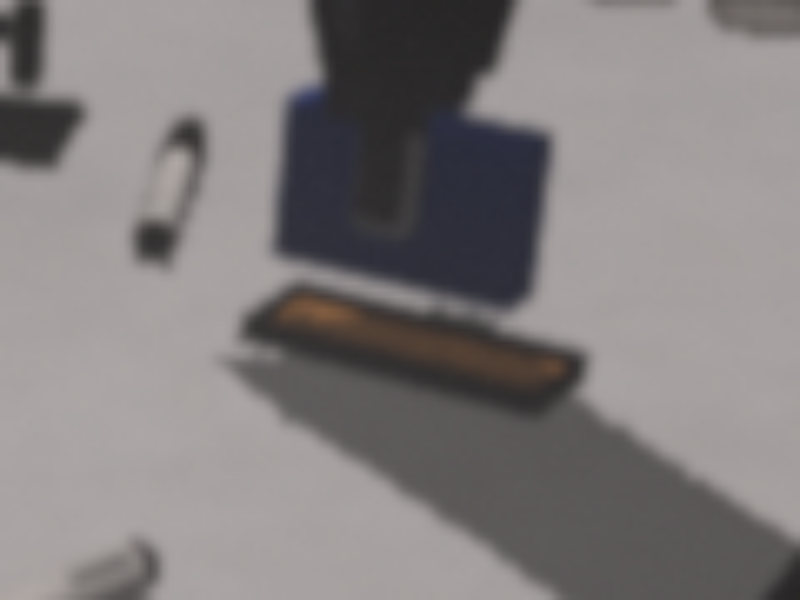

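The pack hangs upright over its tray, bottom corners at about (277,251) and (508,308), tray at (415,350). Checking alignment by casting those.

```bash
python3 -c "
from h import *
c=pickle.load(open('c0.pkl','rb'))['scene']
p=cast(c,[(320+277*.15,150+252*.15),(320+510*.15,150+308*.15)],.0298)*1000
print(p.round(),np.linalg.norm(p[0]-p[1]),p.mean(0).round(1),'centre',p.mean(0)-[0,11])"
```

```text
[[ 469. -359.]
 [ 382. -357.]] 87.00853741014738 [ 425.5 -358.2] centre [ 425.50006079 -369.24940752]
```

Request:
jog_arm([
  [[0,0,0],[-0.002,0.001,0.01],0.005],
  [[0,0,0],[-0.002,0.001,0.018],0.005],
  [[0,0,0],[-0.002,0.001,0.024],0.005],
  [[0,0,0],[-0.002,0.001,0.0255],0.005],
  [[0,0,0],[-0.002,0.001,0.0255],0.005],
  [[0,0,0],[-0.002,0.001,0.0255],0.005],
])

```text
clock: 17.43
position: [0.4258, -0.3682, 0.0243]
ee_rot: [1.0, -0.02, -0.0, -0.0]
ft_force: [-2.2, 1.9, 3.3]
grip_width: 0.256
grasp_force: 40.1
```

```bash
python3 -c "
from h import *
go((426,-367,24.5,-92.3))
from workcell import *
print(get_obs()['ft_force'])"
```

```text
t 17.43 p [ 425.8 -368.2   24.3] yang -92.3 down [-0.001  0.    -1.   ] j7 -1.05 w 21.8 gf 40.1
turn z -0.0 shift m [ 0.0001 -0.0012 -0.0002]
[-2.23497099  1.86364566  3.31630096]
```

Request:
jog_arm([
  [[0,0,0],[0,0,0],0.085],
  [[0,0,0],[0,0,0],0.085],
  [[0,0,0],[0,0,0],0.085],
  [[0,0,0],[0,0,0],0.085],
  [[0,0,0],[0,0,0],0.085],
  [[0,0,0],[0,0,0],0.085],
  [[0,0,0],[0,0,-0.01],0.085],
  [[0,0,0],[0,0,-0.04],0.085],
])

```text
clock: 18.1
position: [0.424, -0.3667, 0.0617]
ee_rot: [1.0, -0.02, -0.003, -0.002]
ft_force: [-0.3, 0.4, -0.2]
grip_width: 0.999
grasp_force: 0.0
```

Request:
jog_arm([
  [[0,0,0],[0,0,-0.03],0.085],
  [[0,0,0],[0,0,-0.06],0.085],
  [[0,0,0],[0,0,-0.1],0.085],
  [[0,0,0],[0,0,-0.13],0.085],
  [[0,0,0],[0,0,-0.13],0.085],
  [[0,0,0],[0,0,-0.13],0.085],
])

```text
clock: 18.6
position: [0.427, -0.3691, 0.1972]
ee_rot: [1.0, -0.02, 0.002, 0.001]
ft_force: [0.7, 0.6, -0.6]
grip_width: 1.0
grasp_force: 0.0
```

```bash
python3 -c "
from h import *
go((500,-80,200,-92),(422,207,180,-70))
from workcell import *
s=camera('scene')
cv2.imwrite('pics/a10.png',cv2.resize(s['img'][:,:,::-1][140:290,130:450],(800,375)))"
```

```text
t 18.6 p [ 427.  -369.1  197.2] yang -92.3 down [ 0.003 -0.003 -1.   ] j7 -1.02 w 85.4 gf 0.0
turn z -0.005 shift m [ 0.0613 -0.2917 -0.0034]
turn z -0.389 shift m [-0.0282 -0.5754  0.0154]
```

View pics/a10.png

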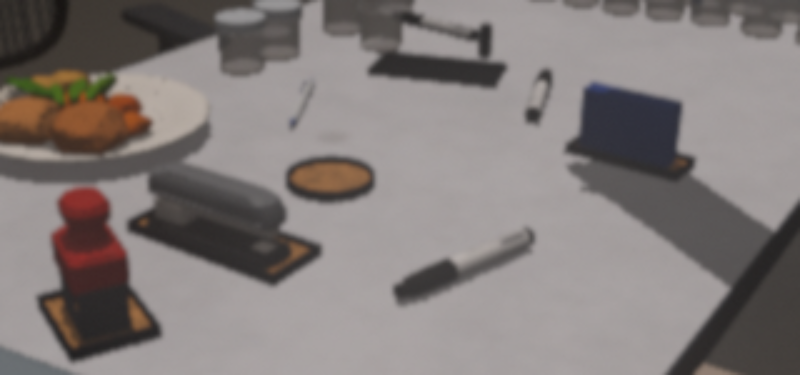

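All three sit in their trays (stamp at (95,310), stapler at (225,235), pack at (630,140)). Now the cup, with a numeric cross-check in both views.

Request:
jog_arm([
  [[0,0,-0.02],[0.01,-0.02,0],0.085],
  [[0,0,-0.05],[0.02,-0.06,0],0.085],
  [[0,0,-0.1],[0.03,-0.1,0],0.085],
  [[0,0,-0.15],[0.035,-0.14,0],0.085],
  [[0,0,-0.2],[0.035,-0.18,0],0.085],
  [[0,0,-0.25],[0.035,-0.22,0],0.085],
  [[0,0,-0.3],[0.035,-0.26,0],0.085],
  [[0,0,-0.3],[0.035,-0.29,0],0.085],
])

```text
clock: 19.32
position: [0.4717, -0.0761, 0.1932]
ee_rot: [0.991, 0.133, -0.001, -0.001]
ft_force: [1.6, 0.9, -0.1]
grip_width: 0.999
grasp_force: 0.0
```

```bash
python3 - <<'E'
from h import *
c=pickle.load(open("c0.pkl","rb"))["scene"]
g=cv2.cvtColor(c["img"],cv2.COLOR_RGB2GRAY)
x0,y0=185,280
s=cv2.GaussianBlur(g[y0:y0+40,x0:x0+60],(3,3),0)
t,m=cv2.threshold(s,0,255,cv2.THRESH_OTSU)
for t in (125,135,145):
    cs=cv2.findContours(((s>t)*255).astype(np.uint8),cv2.RETR_EXTERNAL,cv2.CHAIN_APPROX_NONE)[0]
    k=max(cs,key=cv2.contourArea);e=cv2.boundingRect(k);print(t,e,cv2.contourArea(k))
    print(rect(c,k+np.array([x0,y0]),.065))
go((422,207,180,-75),(422,207,110,-75))
E
```

```text
125 (0, 0, 60, 40) 1876.0
(426, 205, 83, 91, 38.7)
135 (0, 0, 60, 40) 1842.5
(426, 205, 83, 91, 38.7)
145 (0, 0, 60, 40) 1800.0
(426, 205, 83, 91, 38.7)
t 19.32 p [471.7 -76.1 193.2] yang -74.8 down [-0.002  0.001 -1.   ] j7 -1.26 w 85.3 gf 0.0
turn z 0.004 shift m [ 0.0265 -0.2862  0.0136]
turn z 0.004 shift m [ 0.0266 -0.2861  0.0836]
```

Request:
jog_arm([
  [[0,0,0],[0.004,-0.03,0],0.085],
  [[0,0,0],[0.008,-0.07,0],0.085],
  [[0,0,0],[0.012,-0.11,0],0.085],
  [[0,0,0],[0.016,-0.15,0],0.085],
  [[0,0,0],[0.02,-0.19,0],0.085],
  [[0,0,0],[0.023,-0.23,0],0.085],
  [[0,0,0],[0.025,-0.265,0],0.085],
  [[0,0,0],[0.025,-0.282,0.02],0.085],
])

```text
clock: 19.98
position: [0.4236, 0.2044, 0.1762]
ee_rot: [0.991, 0.132, 0.002, -0.001]
ft_force: [0.2, 1.2, 0.3]
grip_width: 0.995
grasp_force: 0.0
```

Request:
jog_arm([
  [[0,0,0],[0,0,0.02],0.085],
  [[0,0,0],[0,0,0.04],0.085],
  [[0,0,0],[0,0,0.05],0.085],
  [[0,0,0],[0,0,0.05],0.085],
])

```text
clock: 20.32
position: [0.4225, 0.1982, 0.1217]
ee_rot: [0.992, 0.13, -0.003, 0.0]
ft_force: [0.4, -0.3, -0.5]
grip_width: 0.993
grasp_force: 0.0
```

```bash
python3 - <<'E'
from h import *
c=pickle.load(open("c0.pkl","rb"))["scene"]
print(cast(c,[(304/1.42,431/1.42)],.065)*1000)
go((422,207,90,-75),(422,207,17,-75))
E
```

```text
[[416.38209413 211.99483208]]
t 20.32 p [422.5 198.2 121.7] yang -75.1 down [-0.005 -0.001 -1.   ] j7 -1.93 w 84.8 gf 0.0
turn z -0.001 shift m [ 0.002  -0.0086  0.0317]
turn z -0.001 shift m [ 0.0024 -0.0086  0.1047]
```

Request:
jog_arm([
  [[0,0,0],[0.001,-0.01,0],0.085],
  [[0,0,0],[0.001,-0.01,0.01],0.085],
  [[0,0,0],[0.001,-0.01,0.01],0.085],
  [[0,0,0],[0.001,-0.01,0.01],0.085],
])

```text
clock: 20.65
position: [0.4227, 0.2083, 0.1142]
ee_rot: [0.992, 0.129, -0.0, 0.0]
ft_force: [0.1, 0.8, 0.1]
grip_width: 0.994
grasp_force: 0.0
```

```bash
python3 - <<'E'
from h import *
go((421,208,16,-75))
E
```

```text
t 20.65 p [422.7 208.3 114.2] yang -75.1 down [-0.001 -0.    -1.   ] j7 -1.97 w 84.9 gf 0.0
turn z -0.002 shift m [-0.0017 -0.0002  0.0982]
```

Request:
jog_arm([
  [[0,0,0],[-0.002,0,0.02],0.085],
  [[0,0,0],[-0.002,0,0.04],0.085],
  [[0,0,0],[-0.002,0,0.06],0.085],
  [[0,0,0],[-0.002,0,0.08],0.085],
  [[0,0,0],[-0.002,0,0.095],0.085],
  [[0,0,0],[-0.002,0,0.098],0.085],
  [[0,0,0],[-0.002,0,0.098],0.085],
  [[0,0,0],[-0.002,0,0.098],0.085],
])

```text
clock: 21.32
position: [0.4215, 0.2084, 0.0173]
ee_rot: [0.992, 0.129, 0.0, -0.0]
ft_force: [-0.1, -0.7, -0.4]
grip_width: 0.994
grasp_force: 0.0
```

Request:
jog_arm([
  [[0,0,0],[0,0,0],0.04],
  [[0,0,0],[0,0,0],0.04],
  [[0,0,0],[0,0,0],0.04],
  [[0,0,0],[0,0,0],0.04],
  [[0,0,0],[0,0,0],0.04],
  [[0,0,0],[0,0,0],0.04],
  [[0,0,0],[0,0,0],0.04],
], force=35)

```text
clock: 21.9
position: [0.4218, 0.2087, 0.0175]
ee_rot: [0.992, 0.13, 0.001, -0.0]
ft_force: [-2.0, -0.5, 6.6]
grip_width: 0.647
grasp_force: 35.4
```

```bash
python3 - <<'E'
from h import *
go((621,-163,150,-85))
E
```

```text
t 21.9 p [421.8 208.7  17.5] yang -75.1 down [ 0.002  0.    -1.   ] j7 -2.09 w 55.2 gf 35.4
turn z 0.172 shift m [ 0.0973  0.4104 -0.1322]
```

Request:
jog_arm([
  [[0,0,0],[0,0,-0.015],0.04],
  [[0,0,0],[0,0,-0.04],0.04],
  [[0,0,0],[0,0,-0.07],0.04],
  [[0,0,0],[0,0,-0.1],0.04],
  [[0,0,0],[0,0,-0.12],0.04],
  [[0,0,0],[0,0,-0.13],0.04],
  [[0,0,0],[0,0,-0.13],0.04],
  [[0,0,0],[0,0,-0.13],0.04],
])

```text
clock: 22.57
position: [0.4209, 0.208, 0.146]
ee_rot: [0.992, 0.129, 0.0, 0.0]
ft_force: [-0.2, 0.8, -1.6]
grip_width: 0.643
grasp_force: 37.1
```

Request:
jog_arm([
  [[0,0,0.02],[0.004,0.015,0],0.04],
  [[0,0,0.04],[0.01,0.045,0],0.04],
  [[0,0,0.06],[0.018,0.08,0],0.04],
  [[0,0,0.09],[0.028,0.115,0],0.04],
  [[0,0,0.11],[0.036,0.15,0],0.04],
  [[0,0,0.13],[0.045,0.185,0],0.04],
  [[0,0,0.15],[0.053,0.22,0],0.04],
  [[0,0,0.172],[0.06,0.25,0],0.04],
])

```text
clock: 23.23
position: [0.543, -0.0214, 0.1442]
ee_rot: [0.999, 0.042, -0.002, 0.0]
ft_force: [0.5, 0.5, -0.7]
grip_width: 0.644
grasp_force: 37.1
```

```bash
python3 - <<'E'
from h import *
go((621,-163,150,-85))
E
```

```text
t 23.23 p [543.  -21.4 144.2] yang -85.2 down [-0.003 -0.001 -1.   ] j7 -1.65 w 55.0 gf 37.1
turn z -0.003 shift m [ 0.0657  0.1477 -0.0059]
```

Request:
jog_arm([
  [[0,0,0],[0.015,0.032,0],0.04],
  [[0,0,0],[0.03,0.065,0],0.04],
  [[0,0,0],[0.045,0.1,0],0.04],
  [[0,0,0],[0.058,0.13,0],0.04],
  [[0,0,0],[0.065,0.144,0],0.04],
  [[0,0,0],[0.065,0.144,0.02],0.04],
  [[0,0,0],[0.065,0.144,0.04],0.04],
  [[0,0,0],[0.065,0.144,0.06],0.04],
])

```text
clock: 23.9
position: [0.6194, -0.1566, 0.0832]
ee_rot: [0.999, 0.043, -0.001, -0.0]
ft_force: [-0.2, -0.7, -0.0]
grip_width: 0.644
grasp_force: 37.1
```

Request:
jog_arm([
  [[0,0,0],[0,0,0.02],0.04],
  [[0,0,0],[0,0,0.035],0.04],
  [[0,0,0],[0,0,0.04],0.04],
  [[0,0,0],[0,0,0.04],0.04],
])

```text
clock: 24.23
position: [0.6186, -0.1557, 0.0433]
ee_rot: [0.999, 0.044, -0.002, -0.001]
ft_force: [0.2, -0.9, -1.0]
grip_width: 0.643
grasp_force: 37.1
```

```bash
python3 - <<'E'
from h import *
from workcell import *
go((621,-163,22.5,-85))
s=camera("scene");pickle.dump(s,open("c2.pkl","wb"))
cv2.imwrite('pics/a11.png',cv2.resize(s['img'][:,:,::-1][150:240,210:330],(800,600)))
E
```

```text
t 24.23 p [ 618.6 -155.7   43.3] yang -85.0 down [-0.005  0.001 -1.   ] j7 -1.48 w 54.9 gf 37.1
turn z 0.0 shift m [0.0019 0.0075 0.0208]
```

View pics/a11.png

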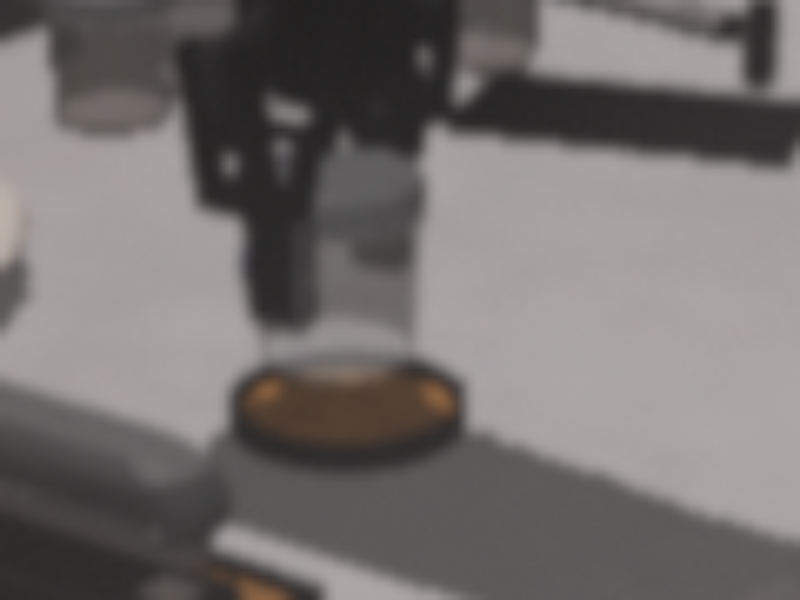

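The cup hangs upright over the round tray: its body spans x 262–415 with bottom front edge at about (338,383), and the tray spans 232–462.

```bash
python3 - <<'E'
from h import *
s=pickle.load(open("c2.pkl","rb"));f=lambda u,v:(210+u*.15,150+v*.15)
E=s["extrinsics"]
p=cast(s,[f(338,383)],.0258)[0]; d=E[:2,3]-p; d/=np.linalg.norm(d)
print("cup front",p*1000,"centre",(p-d*.0275)*1000)
p=cast(s,[f(347,468)],0)[0]; d=E[:2,3]-p; d/=np.linalg.norm(d)
print("tray front",p*1000,"centre",(p-d*.040)*1000)
go((621,-163,22.5,-85))
E
```

```text
cup front [ 601.97055575 -136.92120512] centre [ 618.52585855 -158.87961921]
tray front [ 594.03669879 -130.6008757 ] centre [ 618.021064   -162.61259582]
t 24.28 p [ 619.6 -155.8   45.1] yang -85.0 down [-0.002  0.    -1.   ] j7 -1.48 w 55.2 gf 37.1
turn z 0.0 shift m [0.0008 0.0073 0.0226]
```

Request:
jog_arm([
  [[0,0,0],[0.001,0.003,0.002],0.04],
  [[0,0,0],[0.001,0.006,0.005],0.04],
  [[0,0,0],[0.001,0.006,0.01],0.04],
  [[0,0,0],[0.001,0.006,0.016],0.04],
  [[0,0,0],[0.001,0.006,0.021],0.04],
  [[0,0,0],[0.001,0.006,0.022],0.04],
  [[0,0,0],[0.001,0.006,0.022],0.04],
])

```text
clock: 24.87
position: [0.6217, -0.1613, 0.0238]
ee_rot: [0.999, 0.044, -0.0, -0.0]
ft_force: [0.3, -0.2, -1.2]
grip_width: 0.644
grasp_force: 37.1
```

```bash
python3 - <<'E'
from h import *
from workcell import *
go((620,-162,21.5,-85))
print(get_obs()["ft_force"])
E
```

```text
t 24.87 p [ 621.7 -161.3   23.8] yang -85.0 down [-0.001  0.    -1.   ] j7 -1.48 w 55.0 gf 37.1
turn z 0.001 shift m [-0.0017  0.0006  0.0023]
[ 0.25264597 -0.19084398 -1.18436869]
```

Request:
jog_arm([
  [[0,0,0],[-0.001,0,0.001],0.04],
  [[0,0,0],[-0.001,0,0.0025],0.04],
  [[0,0,0],[-0.001,0,0.0025],0.04],
  [[0,0,0],[-0.001,0,0.0025],0.04],
])

```text
clock: 25.2
position: [0.6211, -0.1616, 0.0221]
ee_rot: [0.999, 0.044, 0.0, 0.0]
ft_force: [-0.3, 0.6, -1.0]
grip_width: 0.645
grasp_force: 37.1
```

Request:
jog_arm([
  [[0,0,0],[0,0,0],0.085],
  [[0,0,0],[0,0,0],0.085],
  [[0,0,0],[0,0,0],0.085],
  [[0,0,0],[0,0,0],0.085],
  [[0,0,0],[0,0,0],0.085],
  [[0,0,0],[0,0,0],0.085],
  [[0,0,0],[0,0,0],0.085],
])

```text
clock: 25.78
position: [0.6211, -0.1616, 0.022]
ee_rot: [0.999, 0.044, 0.0, 0.0]
ft_force: [0.8, -0.0, -0.4]
grip_width: 0.993
grasp_force: 0.0
```

Request:
jog_arm([
  [[0,0,0],[0,0,-0.02],0.085],
  [[0,0,0],[0,0,-0.05],0.085],
  [[0,0,0],[0,0,-0.08],0.085],
  [[0,0,0],[0,0,-0.12],0.085],
  [[0,0,0],[0,0,-0.16],0.085],
  [[0,0,0],[0,0,-0.2],0.085],
  [[0,0,0],[0,0,-0.2],0.085],
  [[0,0,0],[0,0,-0.2],0.085],
])

```text
clock: 26.45
position: [0.6224, -0.1617, 0.225]
ee_rot: [0.999, 0.044, 0.003, 0.001]
ft_force: [-0.5, 0.1, -1.0]
grip_width: 0.995
grasp_force: 0.0
```

Request:
jog_arm([
  [[0,0,0],[-0.04,0.04,0],0.085],
  [[0,0,0],[-0.06,0.08,0],0.085],
  [[0,0,0],[-0.08,0.12,0],0.085],
  [[0,0,0],[-0.1,0.16,0],0.085],
  [[0,0,0],[-0.12,0.2,0],0.085],
  [[0,0,0],[-0.12,0.24,0],0.085],
  [[0,0,0],[-0.12,0.26,0],0.085],
  [[0,0,0],[-0.12,0.26,0],0.085],
])

```text
clock: 27.12
position: [0.5193, -0.4404, 0.2189]
ee_rot: [0.999, 0.039, -0.002, 0.001]
ft_force: [-1.3, -2.1, -0.1]
grip_width: 0.992
grasp_force: 0.0
```

```bash
python3 - <<'E'
from h import *
from workcell import *
go((620,-162,21.5,-85))
c=camera("top");s=camera("scene");pickle.dump({"top":c,"scene":s},open("c3.pkl","wb"))
a=cv2.resize(c["img"][:,:,::-1][125:295,165:420],(800,533))
b=cv2.resize(s["img"][:,:,::-1][140:290,130:450],(800,375))
a=cv2.resize(a,(600,400))
b=cv2.resize(b,(427,200))
cv2.imwrite("pics/fin.png",np.vstack([cv2.convertScaleAbs(a,alpha=1.5),cv2.copyMakeBorder(cv2.convertScaleAbs(b,alpha=1.5),0,0,0,600-427,cv2.BORDER_CONSTANT)]))
E
```

```text
t 27.12 p [ 519.3 -440.4  218.9] yang -85.6 down [-0.005 -0.002 -1.   ] j7 -0.96 w 84.7 gf 0.0
turn z -0.01 shift m [ 0.1229 -0.2701  0.1963]
```

View pics/fin.png

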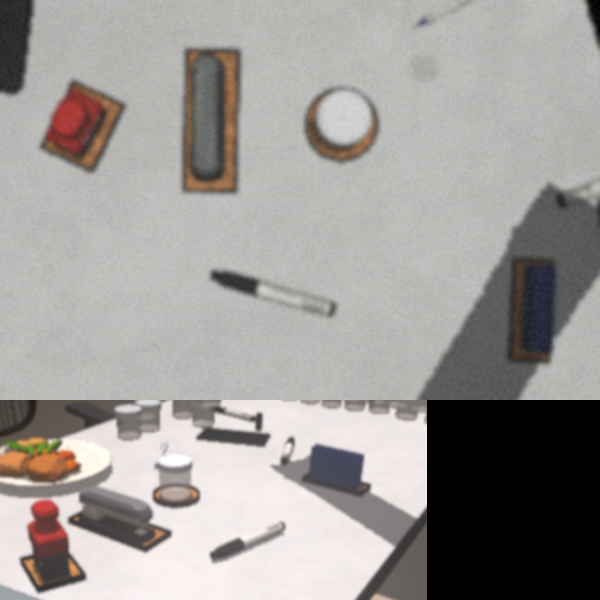

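The final view shows all four things upright inside their trays: stamp (75,120), stapler (208,118), cup (343,118) and pack (540,308) in the top half. The small leans match parallax. The gripper is open and clear.

```bash
python3 -c "
from workcell import *
print(hand_in())"
```

```text
the job is handed in; nothing more can be done
None
```

The stapler, stamp, card pack and cup were placed in that order, each upright in its matching tray and released; the final camera view agrees, and the job was handed in at about 27 s with no verdict returned.

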